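# Clamp and punch a stack of swatch cards

### The arm

A 6-joint arm with a two-finger parallel gripper is mounted at the origin on the work surface. World frame = base frame: x ahead of the robot, y to its left, z up, the work surface at z = 0. Lengths are in m, angles in rad, forces in N, time in s.
With the tool pointing down it reaches from about 0.35 to 0.85 m from the base axis. Payload 8.1 kg.
Tool frame: the origin (TCP) lies midway between the tips of the shut fingers; the grasp point (between the pads) lies 19 mm behind it; z points along the fingers, y is the direction in which the jaws open and shut (so a half turn about z gives the same grasp; the last joint's range is limited). The gripper opens to 93 mm and grips with 3 to 60 N. Pads are 15 mm wide; open, the fingers measure 128 mm over their backs; the gripper's body (75 mm by 188 mm) begins 65 mm behind the grasp point.
Start: joints at [-1.427, 0.13, 1.488, -0, 1.523, -0.085], TCP at [0.136, -0.584, 0.194] pointing down, gripper open.
Joint ranges: [-2.96, 2.96], [-0.89, 2.26], [0.02, 2.5], [-1.34, 4.48], [0, 2.73], [-2.66, 2.66]. Speed limits (rad/s): [2.39, 2.39, 2.79, 3.14, 3.14, 3.14].

### API

Orientations are given as a rotation vector (axis times angle).
In Python, from plant import robot gives the robot as it stands. The module is installed in compiled form; this text tells all that it offers.
- The arm moves only by the shell command python3 -m pendant 'ROWS' [FORCE]. ROWS is JSON, a list of rows, each an object with "translation": the shift along the tool's x, y, z in mm, a list of three; "twist": the turn, a rotation vector about the tool's x, y, z in rad, a list of three; "grip": the opening, from -1 (shut) to 1 (fully open). A call has exactly 10 rows; each row shifts and turns the pose as measured when the row begins, along the tool's axes as they then stand; what a row does not reach is not made up. A row lasts 1/10 s, in which the tool goes at most 50 mm and 8.59 degrees, less where a joint would pass 70% of its speed; a pose out of reach is approached as far as the arm can. A call is refused whole if a number of a shift passes 50 or a number of a turn 0.15, either way. A call with a gripper value outside its range is refused whole. The fingers move at their own pace and stop on an object; FORCE is the grip in N (left out, the last holds). Time passes only in rows, so rows that do not move let the fingers close, or fill a call up. It gives the time, the measured TCP pose, the force and the opening at its end, in the units of the state.
- robot.read_state(): the state, without advancing time (a new reading comes with each control period).
- robot.read_camera(name): name is "scene" or "top"; returns (picture, depth): 480x640x3 uint8, red, green, blue; 480x640 float32, m along the optical axis (not along the pixel's ray), 0 where there is no reading.
- robot.camera_info(name): a dict with "vertical_fov" (degrees; the focal length in pixels is half the picture's height over the tangent of half this angle, whatever the lens; pixels are square), "cx", "cy" (the principal point, pixels), "D" ([k1, k2, p1, p2, k3] as OpenCV has them; the pictures are not rectified), "cam_to_world" (4x4, takes a point from camera to world coordinates). Camera axes: x right, y up, looking along -z (the intrinsics and any distortion apply to the point x, -y, -z); pixel columns grow to the right and rows downward; lengths in m; the calibration is good to about 2 mm. A picture is of the moment at which its call begins. camera_info takes no time and is no camera call.
- robot.close_job(): hands the job in, once; it reports no verdict.
The state is a dict: "t": time; "q": joint angles; "dq": joint speeds; "joint_torque": joint torques, N m; "tool_pos": TCP position; "orientation": TCP orientation; "force": force on the tool from outside, world axes, zero at the start; "wrist_torque": the same for the moment, N m; "opening": finger opening in m.
Only numpy, scipy, OpenCV 4.12 (cv2) and the standard library are available. Lean on these libraries where they do the work, as an engineer would, in place of code of your own. Each camera call takes 0.05 s, during which the arm holds its last target. There are 200 camera calls.

### The job

Get the stack of colour-swatch cards punched in the electric swatch-book punch, using only fingertip pushes and presses: with a finger slide the stack along its channel until it sits fully home against the fence, without lifting it. Then push the orange clamp lever away, past its half-way click, all the way to its second (lock) stop, and only then press the green button fully down and let it go. Leave the red button and the other things on the desk alone.

Things in the scene. Friction and masses are not known exactly. Their poses are not given: they have to be found in the camera images.
- punch: Electric swatch-book punch, fixed, light grey, 260 (x) x 320 (y) x 115 mm high. Origin on the desk under it; its +x points from the open front to the back, +y to the left seen from the front, z up. Offsets called 'punch' are in this frame, in mm. Base x -130..130, y -180..140. Flat card bed (left) at z 30; lever console (right) x -125..115, y -180..-60, top z 100.
- fence_mid (a point): Point on the bed at the middle of the fence, punch (45, 60, 30). The fence is the front face of the head (head: punch x 45..105, y -60..140, top z 115) and closes the back of the card channel. The channel lies between two aluminium rails 10 mm high, punch y -3..123, x -125..45, open at the front. A steel clamp bar crosses it at punch x 24..36, underside z 56; the lever lowers it 10 mm.
- stack: The loose stack of swatch cards lying in the channel: one block 80 (x) x 120 (y) x 14 mm, 0.14 to 0.28 kg, tan card with red, orange and purple patches. Origin in the middle of its underside (punch z 30), x and y axes nearly along the punch's. It starts 22 to 42 mm short of the fence. Home: back edge touching the fence, origin at punch x 5, front edge at x -35.
- clamp_lever (a joint): Travel of the clamp lever along punch +x, in m: 0 = open (nearest the front; starts at 0 to 0.008), 0.028 = first click, 0.060 = second stop (locked), a hard end stop. It stays where it is left. Sprung ridges near 0.020, 0.036 and 0.050 each take about 5 to 9 N to push over.
- lever_top (a point): Middle of the top of the orange clamp lever, an upright paddle 14 (x) x 30 (y) x 45 mm high standing on the console: top at punch z 145, y -120, at punch x -60 when open and x 0 at the second stop.
- green_top (a point): Centre of the top of the green push button (32 mm across in a black collar 44 mm across), facing up on top of the head at punch x 75, at y 0 or y 100 (it and the red one may be swapped); its top stands at punch z 137 (22 mm above the head).
- green (a joint): Travel of the green button in m, 0 = up, 0.006 = fully down, which takes about 5 N; springs back.
- red_top (a point): Centre of the top of the red push button, same shape, at the other place on the head. Not to be pressed.
- red (a joint): Travel of the red button in m, 0 = up, 0.006 = fully down.
- spool: Small spool of red thread, 34 mm across, 40 mm high, standing loose on the console behind the lever, about punch x 85, y -120. Origin in its underside. Bystander.
- yarn_cone: Black cone of yarn, 72 mm across, 152 mm high, standing loose on the desk left of the punch. Origin in its underside. Bystander.
- mug: Blue mug, 80 mm across, 90 mm high, on the desk right of the punch. Origin in its underside. Bystander.
- glue: White glue bottle, 30 mm across, 90 mm high, on the desk left of the punch. Origin in its underside. Bystander.
- spare_stack: Another stack of cards, 80 x 120 x 14 mm, with blue and green patches, lying on the desk front left. Origin in the middle of its underside. Bystander.
- tape: Yellow tape measure, 56 mm across, 18 mm high, on the desk right of the punch. Origin in its underside. Bystander.
There are look-alikes about, which are no part of the job. What is shaped like the stack but turquoise is not meant.

How it is judged:
On the way, in this order (a step that is already met when the one before it is completed fails the run):
1. the stack sits home against the fence while the lever is not yet locked (x of stack in the frame of punch above 0.002 m and angle between the x axis of stack and the x axis of punch, either way round below 0.05 rad and z of stack in the frame of punch below 0.034 m and value of joint clamp_lever below 0.045 m), for 0.1 s.
2. the clamp lever is at its second stop, with the stack home (value of joint clamp_lever above 0.056 m and x of stack in the frame of punch above 0.002 m and angle between the x axis of stack and the x axis of punch, either way round below 0.05 rad and z of stack in the frame of punch below 0.034 m), for 0.2 s.
3. the green button is pressed down, with the lever locked and the stack home (all of step 2 and value of joint green above 0.0045 m), for 0.05 s.
At the end, for the whole second after the job is handed in: The stack lies flat on the bed with its back edge within 3 mm of the fence and square to it within 0.05 rad, the clamp lever stands at its second stop (over 56 of 60 mm), both buttons are up (all of step 2 and value of joint each of green, red below 0.001 m and linear speed of stack below 0.02 m/s); the robot touches nothing.
It fails at once if the stack is lifted off the bed or tipped (z of stack in the frame of punch above 0.04 m or angle between stack's own z axis and vertical above 0.15 rad).
It fails at once if the green button is pressed before the lever is at its second stop (value of joint green above 0.003 m and value of joint clamp_lever below 0.05 m).
It fails at once if the red button is pressed (value of joint red above 0.002 m).
It fails at once if another thing on the desk is moved by more than 25 to 30 mm or knocked over (distance of spool from where it was at the start of the episode above 0.025 m or distance of any of yarn_cone, mug, glue, spare_stack, tape from where it was at the start of the episode above 0.03 m or angle between any of spool, yarn_cone, mug, glue, spare_stack, tape's own z axis and vertical above 0.3 rad).
It also fails if it takes over 51 s, if anything falls off the work surface, if the arm or the gripper's body presses on something with over 40 N, if the wrist force passes 120 N, or if a joint passes its speed limit or range.

## Working session

There is one attempt and no reset: what is moved stays moved. The work goes in short steps, Python scripts to look and compute and a shell command to move; the robot and the scene stay as the last step left them, time stands still between calls to the robot, and variables do not carry over. Pictures are saved under pics/ and viewed, about 8 in all and at most 12, crops included, and the job is handed in when it is done.

```bash
mkdir -p pics; ls
cat > h.py <<'E'
import numpy as np, cv2
from plant import robot
from scipy.spatial.transform import Rotation as R
def K(n):
    c=robot.camera_info(n); f=240/np.tan(np.radians(c["vertical_fov"])/2)
    return np.array([[f,0,c["cx"]],[0,f,c["cy"]],[0,0,1.]]),np.array(c["D"],float),np.array(c["cam_to_world"])
def ray(n,uv):
    k,D,T=K(n); p=cv2.undistortPoints(np.array(uv,float).reshape(-1,1,2),k,D).reshape(-1,2)
    d=np.c_[p[:,0],-p[:,1],-np.ones(len(p))]@T[:3,:3].T
    return T[:3,3],d
def plane(n,uv,z):
    o,d=ray(n,uv); return o+d*((z-o[2])/d[:,2])[:,None]
def proj(n,P):
    k,D,T=K(n); q=(np.atleast_2d(P)-T[:3,3])@T[:3,:3]; q=q*[1,-1,-1]
    return cv2.projectPoints(q,np.zeros(3),np.zeros(3),k,D)[0].reshape(-1,2)
def snap(n,tag):
    im,d=robot.read_camera(n); cv2.imwrite(f"pics/{tag}.png",im[:,:,::-1]); np.savez(f"pics/{tag}.npz",im=im,d=d); return im,d
E
python3 - <<'E'
from h import *
np.set_printoptions(precision=3,suppress=True)
for n in("scene","top"): snap(n,n+"0"); print(n,K(n))
s=robot.read_state(); print(s["t"],s["tool_pos"],s["orientation"],s["opening"],s["force"])
E
```

```text
pics
scene (array([[492.809,   0.   , 315.57 ],
       [  0.   , 492.809, 237.134],
       [  0.   ,   0.   ,   1.   ]]), array([-0.05,  0.  ,  0.  ,  0.  ,  0.  ]), array([[-0.843, -0.455,  0.286,  0.871],
       [ 0.537, -0.723,  0.434,  0.527],
       [ 0.009,  0.52 ,  0.854,  1.222],
       [ 0.   ,  0.   ,  0.   ,  1.   ]]))
top (array([[599.028,   0.   , 320.548],
       [  0.   , 599.028, 236.647],
       [  0.   ,   0.   ,   1.   ]]), array([-0.115,  0.   ,  0.   ,  0.   ,  0.   ]), array([[ 0.027,  0.998, -0.059,  0.405],
       [-0.999,  0.028,  0.025, -0.012],
       [ 0.026,  0.058,  0.998,  1.631],
       [ 0.   ,  0.   ,  0.   ,  1.   ]]))
0.1 [ 0.136 -0.584  0.193] [-3.119 -0.358  0.   ] 0.09288656913292126 [-1.318  0.79  -0.238]
```

View pics/scene0.png

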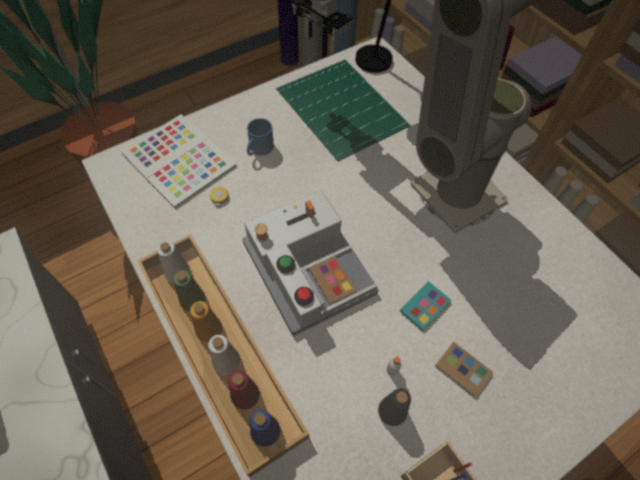

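View pics/top0.png

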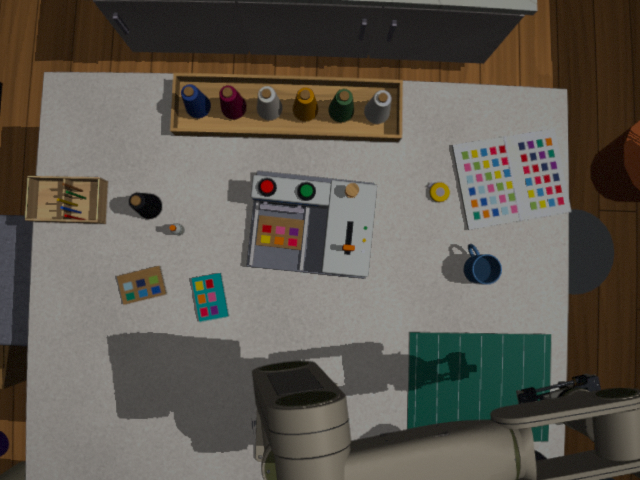

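The scene and top views show the punch around (312,225) in the top picture. Its front faces the robot, with red at (267,186), green at (306,191), the orange lever at (348,247) and the stack at about (280,234). The turquoise decoy is at (209,297). I'll measure next.

Run:
```python
from h import *
np.set_printoptions(precision=4,suppress=True)
def blob(n,box,lo,hi):
    im=np.load(f"pics/{n}0.npz")["im"]; hsv=cv2.cvtColor(im,cv2.COLOR_RGB2HSV)
    m=cv2.inRange(hsv,np.array(lo),np.array(hi)); w=np.zeros_like(m); x0,y0,x1,y1=box; w[y0:y1,x0:x1]=m[y0:y1,x0:x1]
    c,l,st,ce=cv2.connectedComponentsWithStats(w); i=1+np.argmax(st[1:,4]); return ce[i],st[i]
G=([60,100,30],[95,255,255]); Rd=([0,170,70],[5,255,255]);O=([6,150,100],[16,255,255])
for nm,col,bt,bs,z in(("red",Rd,(255,175,282,200),(290,283,318,308),.137),("green",G,(293,178,320,205),(272,250,298,276),.137),("lever",O,(335,230,365,258),(295,195,325,220),.145)):
    t,st=blob("top",bt,*col); s,ss=blob("scene",bs,*col)
    oa,a=ray("top",[t]); ob,b=ray("scene",[s]); a=a[0];b=b[0]
    k=np.linalg.lstsq(np.c_[a,-b],ob-oa,rcond=None)[0]
    print(nm,t,st,s,ss,"plane",plane("top",[t],z)[0],plane("scene",[s],z)[0],"tri",(oa+k[0]*a+ob+k[1]*b)/2)
im=np.load("pics/top0.npz")["im"]; cv2.imwrite("pics/c1.png",cv2.resize(im[165:285,240:385,::-1],None,fx=5,fy=5,interpolation=cv2.INTER_CUBIC))
```

```text
red [266.5242 186.0161] [261 180  13  13 124] [304.0465 292.9302] [299 289  10   8  43] plane [0.6171 0.0898 0.137 ] [0.617  0.0935 0.137 ] tri [0.6168 0.0909 0.1324]
green [306.1329 190.1329] [300 184  14  14 143] [285.1471 261.0441] [281 257  10   9  68] plane [ 0.6096 -0.0099  0.137 ] [ 0.6109 -0.006   0.137 ] tri [ 0.6099 -0.0094  0.1309]
lever [348.5179 247.1607] [343 245  12   6  56] [309. 205.] [307 202   5   7  19] plane [ 0.469  -0.1192  0.145 ] [ 0.4725 -0.1143  0.145 ] tri [ 0.4692 -0.1198  0.1359]
```

View pics/c1.png

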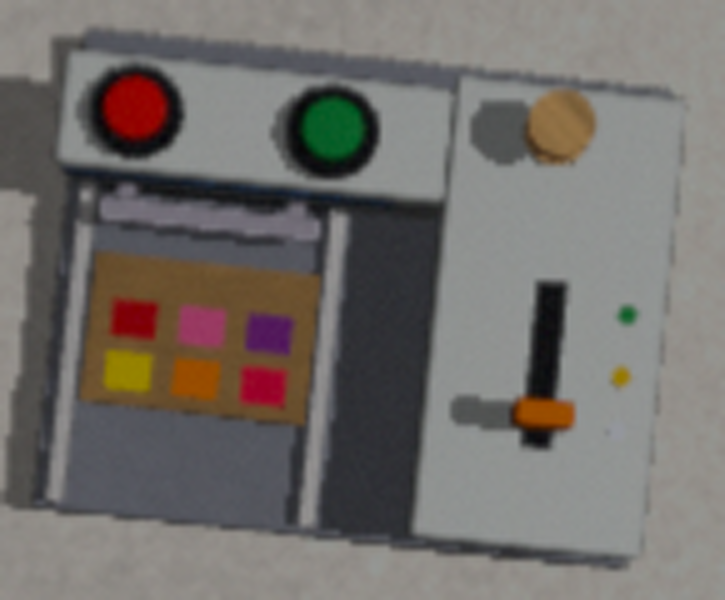

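The crop puts the stack's front edge from (82,402) to (303,424). The green centre is at (333,127), red at (135,110) and the lever top at (545,412). The punch yaw is about -0.073 rad, and the button spacing comes out at 100 mm, so the fit is good.

```bash
cat >> h.py <<'E'
r_,g_=np.array([.6171,.0898]),np.array([.6096,-.0099])
YAW=np.arctan2(-(r_-g_)[0],(r_-g_)[1]); RP=np.array([[np.cos(YAW),-np.sin(YAW)],[np.sin(YAW),np.cos(YAW)]])
OP=(r_+g_)/2-RP@[.075,.05]
def w(x,y,z): return np.r_[OP+RP@[x/1e3,y/1e3],z/1e3]
def pun(P): P=np.atleast_2d(P); return np.c_[(P[:,:2]-OP)@RP,P[:,2]]*1e3
def go(x,y,z):
    s=robot.read_state(); T=R.from_rotvec(s["orientation"]); p=np.array(s["tool_pos"])
    G=R.from_matrix(np.array([[np.cos(YAW),np.sin(YAW),0],[np.sin(YAW),-np.cos(YAW),0],[0,0,-1]]))
    np.set_printoptions(precision=3,suppress=True)
    print("t",s["t"],"punch",pun(p)[0],"F",s["force"],"d",1e3*T.inv().apply(w(x,y,z)-p),"dfinal axes",1e3*G.inv().apply(w(x,y,z)-p),"twist",(T.inv()*G).as_rotvec())
E
python3 - <<'E'
from h import *
print(YAW,OP)
c=[(240+a/5,165+b/5) for a,b in((82,402),(303,424),(92,252),(318,275))]
q=pun(plane("top",c,.044)); print(q, np.arctan2(-(q[0]-q[1])[0],(q[0]-q[1])[1]))
c=[(240+a/5,165+b/5) for a,b in((460,78),(415,535),(680,95),(640,555))]
print("console corners",pun(plane("top",c,.1)))
go(-100,60,200)
E
```

```text
-0.07508425862833074 [ 0.53481063 -0.0042831 ]
[[-72.62101213 117.01089049  44.        ]
 [-72.18473404  -0.65768063  44.        ]
 [  7.23737328 120.33626349  44.        ]
 [  7.44592212  -0.39061018  44.        ]] 0.0037076687730299533
console corners [[ 111.70605216  -63.2775965   100.        ]
 [-124.7418297   -63.99075444  100.        ]
 [ 115.02997877 -177.41895224  100.        ]
 [-123.29001498 -179.69723242  100.        ]]
t 0.1 punch [-354.183 -607.816  192.712] F [-1.318  0.79  -0.238] d [ 442.367 -561.17    -6.313] dfinal axes [ 254.183 -667.816   -7.288] twist [-0.002  0.     0.304]
```

```bash
python3 -m pendant '[{"translation":[0,0,0],"twist":[0,0,0.15],"grip":-1},{"translation":[0,0,0],"twist":[0,0,0.15],"grip":-1},{"translation":[50,0,0],"twist":[0,0,0],"grip":-1},{"translation":[50,0,0],"twist":[0,0,0],"grip":-1},{"translation":[50,0,0],"twist":[0,0,0],"grip":-1},{"translation":[50,0,0],"twist":[0,0,0],"grip":-1},{"translation":[40,0,0],"twist":[0,0,0],"grip":-1},{"translation":[0,-50,0],"twist":[0,0,0],"grip":-1},{"translation":[0,-50,0],"twist":[0,0,0],"grip":-1},{"translation":[0,-50,0],"twist":[0,0,0],"grip":-1}]' 20; python3 -c "
from h import *
go(-100,60,200)"
```

```text
t: 1.1
tool_pos: [0.3932, -0.4556, 0.1726]
orientation: [-3.114, 0.145, 0.024]
force: [0.6, 0.8, -0.6]
opening: 0.0175
t 1.1 punch [-107.391 -460.647  172.63 ] F [ 0.57   0.765 -0.569] d [  -2.226 -521.188  -15.323] dfinal axes [   7.391 -520.647  -27.37 ] twist [-0.023  0.016 -0.018]
```

```bash
python3 -m pendant '[{"translation":[0,-20,-30],"twist":[-0.02,0.015,-0.018],"grip":-1},{"translation":[0,-50,-5],"twist":[0,0,0],"grip":-1},{"translation":[0,-50,-5],"twist":[0,0,0],"grip":-1},{"translation":[0,-50,-5],"twist":[0,0,0],"grip":-1},{"translation":[0,-50,-5],"twist":[0,0,0],"grip":-1},{"translation":[0,-50,-5],"twist":[0,0,0],"grip":-1},{"translation":[0,-50,-5],"twist":[0,0,0],"grip":-1},{"translation":[0,-50,-5],"twist":[0,0,0],"grip":-1},{"translation":[0,-50,-5],"twist":[0,0,0],"grip":-1},{"translation":[0,-50,-5],"twist":[0,0,0],"grip":-1}]'; python3 -c "
from h import *
go(-100,60,200)"
```

```text
t: 2.1
tool_pos: [0.4234, 0.0121, 0.2458]
orientation: [-3.126, 0.12, 0.013]
force: [1.8, -0.3, -0.3]
opening: 0.0007
t 2.1 punch [-112.369    7.967  245.847] F [ 1.784 -0.298 -0.326] d [ 12.701 -51.475  46.382] dfinal axes [ 12.369 -52.033  45.847] twist [-0.012  0.009 -0.001]
```

```bash
python3 -m pendant '[{"translation":[13,-40,0],"twist":[-0.012,0.009,0],"grip":-1},{"translation":[0,-10,30],"twist":[0,0,0],"grip":-1},{"translation":[0,0,40],"twist":[0,0,0],"grip":-1},{"translation":[0,0,40],"twist":[0,0,0],"grip":-1},{"translation":[0,0,40],"twist":[0,0,0],"grip":-1},{"translation":[0,0,20],"twist":[0,0,0],"grip":-1},{"translation":[0,0,10],"twist":[0,0,0],"grip":-1},{"translation":[0,0,0],"twist":[0,0,0],"grip":-1},{"translation":[0,0,0],"twist":[0,0,0],"grip":-1},{"translation":[0,0,0],"twist":[0,0,0],"grip":-1}]'; python3 -c "
from h import *
go(-95,60,36)"
```

```text
t: 3.1
tool_pos: [0.4411, 0.0715, 0.063]
orientation: [-3.138, 0.102, -0.009]
force: [-0.3, -0.8, -0.1]
opening: 0.0004
t 3.1 punch [-99.128  68.571  62.969] F [-0.277 -0.785 -0.055] d [ 3.888  8.677 26.971] dfinal axes [ 4.128  8.571 26.969] twist [-0.002 -0.006  0.01 ]
```

```bash
python3 -m pendant '[{"translation":[4,8,10],"twist":[0,-0.006,0.01],"grip":-1},{"translation":[0,0,8],"twist":[0,0,0],"grip":-1},{"translation":[0,0,5],"twist":[0,0,0],"grip":-1},{"translation":[0,0,3],"twist":[0,0,0],"grip":-1},{"translation":[0,0,0],"twist":[0,0,0],"grip":-1},{"translation":[0,0,0],"twist":[0,0,0],"grip":-1},{"translation":[0,0,0],"twist":[0,0,0],"grip":-1},{"translation":[0,0,0],"twist":[0,0,0],"grip":-1},{"translation":[0,0,0],"twist":[0,0,0],"grip":-1},{"translation":[0,0,0],"twist":[0,0,0],"grip":-1}]'; python3 -c "
from h import *
go(-95,60,36)"
```

```text
t: 4.1
tool_pos: [0.4483, 0.0625, 0.0385]
orientation: [-3.137, 0.119, -0.009]
force: [-0.2, 0.1, -0.4]
opening: 0.0002
t 4.1 punch [-91.27   60.108  38.483] F [-0.184  0.144 -0.403] d [-3.744  0.119  2.461] dfinal axes [-3.73   0.108  2.483] twist [-0.003 -0.006 -0.001]
```

```bash
python3 -m pendant '[{"translation":[0,0,3],"twist":[0,-0.005,0],"grip":-1},{"translation":[5,0,0],"twist":[0,0,0],"grip":-1},{"translation":[5,0,0],"twist":[0,0,0],"grip":-1},{"translation":[5,0,0],"twist":[0,0,0],"grip":-1},{"translation":[5,0,0],"twist":[0,0,0],"grip":-1},{"translation":[5,0,0],"twist":[0,0,0],"grip":-1},{"translation":[5,0,0],"twist":[0,0,0],"grip":-1},{"translation":[5,0,0],"twist":[0,0,0],"grip":-1},{"translation":[0,0,0],"twist":[0,0,0],"grip":-1},{"translation":[0,0,0],"twist":[0,0,0],"grip":-1}]'; python3 -c "
from h import *
go(-42,60,36)"
```

```text
t: 5.1
tool_pos: [0.4872, 0.0595, 0.0353]
orientation: [-3.136, 0.119, -0.001]
force: [0.6, -0.2, -0.1]
opening: 0.0003
t 5.1 punch [-52.252  60.065  35.344] F [ 0.648 -0.179 -0.125] d [10.253  0.052 -0.648] dfinal axes [10.252  0.065 -0.656] twist [-0.003 -0.001 -0.001]
```

```bash
python3 -m pendant '[{"translation":[3,0,0],"twist":[0,0,0],"grip":-1},{"translation":[3,0,0],"twist":[0,0,0],"grip":-1},{"translation":[2,0,0],"twist":[0,0,0],"grip":-1},{"translation":[2,0,0],"twist":[0,0,0],"grip":-1},{"translation":[2,0,0],"twist":[0,0,0],"grip":-1},{"translation":[2,0,0],"twist":[0,0,0],"grip":-1},{"translation":[2,0,0],"twist":[0,0,0],"grip":-1},{"translation":[2,0,0],"twist":[0,0,0],"grip":-1},{"translation":[2,0,0],"twist":[0,0,0],"grip":-1},{"translation":[2,0,0],"twist":[0,0,0],"grip":-1}]'; python3 -c "
from h import *
go(-42,60,36); snap('top','top1')
q=proj('top',[w(x,y,44) for x,y in((-35,0),(-35,120),(-72,60))]);print(q)
im=np.load('pics/top1.npz')['im']; cv2.imwrite('pics/c2.png',cv2.resize(im[165:285,240:385,::-1],None,fx=5,fy=5,interpolation=cv2.INTER_CUBIC))"
```

```text
t: 6.1
tool_pos: [0.5104, 0.0578, 0.0353]
orientation: [-3.136, 0.119, -0.001]
force: [0.5, 0.1, 0.1]
opening: 0.0005
t 6.1 punch [-28.97   60.095  35.291] F [0.47  0.077 0.064] d [-13.03    0.104  -0.716] dfinal axes [-13.03    0.095  -0.709] twist [-0.003 -0.001 -0.001]
[[301.802 235.841]
 [256.806 231.189]
 [277.828 247.38 ]]
```

View pics/c2.png

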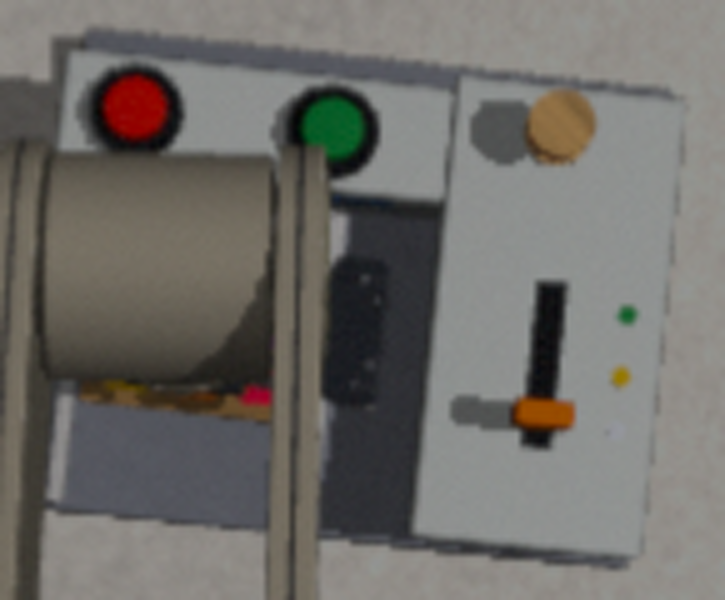

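In this top crop the arm hides the stack's back, but the front edge is still at about (80,400). So the finger seems not to have pushed it, and there was no force. I'll check from the side camera.

```bash
python3 -c "
from h import *
snap('scene','scene1')
a=np.load('pics/scene0.npz')['im'];im=np.load('pics/scene1.npz')['im']; f=lambda i:cv2.resize(i[185:335,235:385,::-1],None,fx=4,fy=4,interpolation=cv2.INTER_CUBIC)
b=f(im)
for p,c in((w(-29,60,36),(255,0,255)),(w(-72,60,44),(0,255,255)),(w(-72,0,44),(0,255,255)),(w(-72,120,44),(0,255,255))):
  u=(proj('scene',p)[0]-[235,185])*4; print(u); cv2.circle(b,tuple(int(v) for v in u),3,c,-1)
cv2.imwrite('pics/c3.png',b)
print(np.load('pics/scene1.npz')['d'][260:300:8,310:370:8])"
```

```text
[384.94876085 376.72125668]
[441.26536281 344.45797467]
[397.56054615 275.66544032]
[486.75174804 416.06412382]
[[1.3633304 1.2101992 1.192724  1.1283705 1.1479775 1.2078315 1.3646144
  1.3971819]
 [1.3261173 1.3329109 1.190856  1.1617388 1.171367  1.1706303 1.3546464
  1.3799988]
 [1.3326283 1.3183371 1.314093  1.2666655 1.1592603 1.1595913 1.1626735
  1.3346496]
 [1.2812505 1.3050324 1.3067071 1.3086307 1.1523346 1.1485691 1.1919875
  1.3266921]
 [1.2019407 1.2723078 1.2958045 1.2930465 1.179044  1.2950797 1.3001422
  1.3073807]]
```

View pics/c3.png

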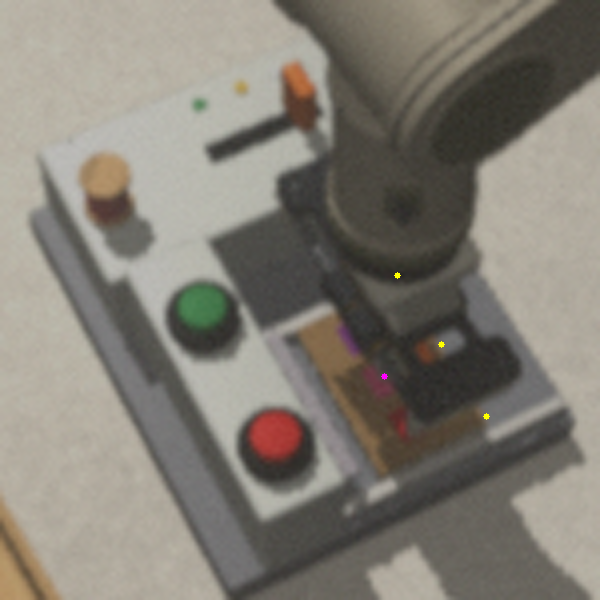

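```bash
cat >> h.py <<'E'
def cloud(n,tag,box):
    z=np.load(f"pics/{tag}.npz"); x0,y0,x1,y1=box; u,v=np.meshgrid(np.arange(x0,x1),np.arange(y0,y1)); d=z["d"][y0:y1,x0:x1]
    o,r=ray(n,np.c_[u.ravel(),v.ravel()]); return pun(o+r*d.ravel()[:,None]).reshape(y1-y0,x1-x0,3)
E
python3 -c "
from h import *
np.set_printoptions(precision=0,suppress=True,linewidth=200)
for tag in('scene0','scene1'):
  c=cloud('scene',tag,(318,262,350,296))
  for r in range(0,34,3): print(' '.join('(%d,%d,%d)'%tuple(c[r,k]) for k in range(0,32,4)))
  print()
# heights of known planes in start views
for n,b in(('scene',(260,205,330,290)),('top',(243,170,380,280))):
  c=cloud(n,n+'0',b).reshape(-1,3)
  for nm,x0,x1,y0,y1 in(('stack',-60,-10,15,105),('console',20,60,-170,-140),('head',60,90,40,60),('bed',-115,-95,20,100)):
    m=(c[:,0]>x0)&(c[:,0]<x1)&(c[:,1]>y0)&(c[:,1]<y1); print(n,nm,m.sum(),np.median(c[m,2]) if m.any() else 0)
"
```

```text
(-22,-2,35) (-31,3,38) (-40,9,39) (-49,16,43) (-58,21,44) (-69,24,39) (-82,25,30) (-93,28,25)
(-17,6,38) (-24,15,46) (-35,18,42) (-44,24,44) (-53,30,45) (-64,33,42) (-77,33,29) (-88,37,27)
(295,555,1221) (-22,20,40) (-32,24,37) (-40,31,41) (-49,37,43) (-61,40,38) (-70,45,39) (-83,45,27)
(-7,25,44) (-16,30,44) (-26,35,43) (-36,39,42) (-46,43,38) (-55,49,41) (-65,53,40) (-81,50,20)
(-4,31,39) (-14,35,37) (-21,43,45) (-31,47,42) (-40,54,46) (-51,56,40) (-61,61,39) (-69,67,41)
(0,40,42) (-9,43,38) (-18,50,41) (-27,54,40) (-37,60,41) (-46,64,41) (-56,69,41) (-66,73,37)
(4,47,40) (-5,51,38) (-13,58,43) (-23,62,40) (-32,68,42) (-42,72,41) (-52,76,39) (-61,82,41)
(9,56,43) (0,59,39) (-9,65,40) (-18,70,42) (-28,75,42) (-37,80,42) (-46,86,43) (-57,89,38)
(9,56,25) (3,68,41) (-4,75,46) (-14,79,43) (-23,84,43) (-33,88,42) (-44,91,37) (-51,98,42)
(15,67,32) (7,74,37) (-1,80,40) (-10,85,39) (-18,93,46) (-29,95,41) (-37,102,46) (-46,107,46)
(25,86,59) (10,81,35) (3,88,41) (-6,93,40) (-15,99,43) (-24,103,41) (-34,108,41) (-43,113,42)
(29,93,59) (14,87,32) (7,96,42) (-1,102,45) (-11,106,42) (-20,110,
[... 735 characters left out ...]
) (-9,65,42) (-19,70,41) (2,121,154) (2,137,183) (-4,143,187) (-14,146,183)
(9,56,25) (3,66,37) (-5,73,41) (-15,77,39) (-23,83,42) (6,144,184) (-1,149,186) (-10,152,182)
(14,66,29) (8,76,42) (-2,78,36) (-11,84,38) (-20,90,39) (7,147,173) (2,156,185) (-11,153,167)
(26,86,61) (10,80,32) (2,88,40) (-6,93,40) (-15,98,42) (5,146,154) (-4,148,146) (-43,113,41)
(30,94,62) (12,85,26) (7,96,42) (-1,102,44) (-12,104,38) (-21,110,39) (-29,116,44) (-39,120,40)

scene stack 163 41.953794478082564
scene console 127 97.69024135494008
scene head 85 113.00284109361192
scene bed 0 0
top stack 642 45.288275818779034
top console 179 101.96644548864641
top head 91 116.8994610090215
top bed 223 31.251646208199535
```

```bash
python3 -c "
from h import *
c=cloud('scene','scene1',(310,250,350,296)); c0=cloud('scene','scene0',(310,250,350,296))
m=(c[:,:,2]>c0[:,:,2]+8)&(c[:,:,2]<125)
v,u=np.nonzero(m)
for a,b in sorted(zip(v,u),key=lambda t:c[t][2]): print(b+310,a+250,c[a,b].round(),end=' | ')
"
```

```text
311 257 [-13. -26.  34.] | 344 274 [-65.  65.  42.] | 341 273 [-59.  59.  44.] | 314 275 [ 8. 32. 46.] | 320 281 [ 3. 55. 47.] | 329 287 [-9. 83. 49.] | 328 277 [-19.  60.  58.] | 327 275 [-19.  54.  59.] | 320 295 [25. 96. 61.] | 328 276 [-19.  59.  62.] | 329 278 [-18.  66.  64.] | 330 279 [-18.  70.  65.] | 312 282 [28. 56. 67.] | 330 278 [-19.  68.  67.] | 329 277 [-18.  65.  67.] | 331 280 [-19.  75.  68.] | 328 275 [-18.  60.  70.] | 329 276 [-19.  64.  71.] | 335 278 [-30.  76.  71.] | 330 277 [-19.  68.  72.] | 336 278 [-31.  78.  73.] | 331 279 [-18.  75.  74.] | 334 276 [-25.  77.  88.] | 335 276 [-27.  79.  89.] | 333 275 [-22.  78.  98.] | 334 275 [-23.  80. 101.] | 334 274 [-25.  77. 101.] | 333 274 [-21.  79. 106.] | 333 273 [-22.  77. 109.] | 332 273 [-18.  78. 113.] |
```

The depth shows the lowest finger point at z ≈ 58 mm while the TCP reads 35 mm. The tips are really about 20 mm higher than reported and slid over the stack without touching it. I'll back out and touch off on the bed in front of the stack.

```bash
python3 -m pendant '[{"translation":[-30,0,0],"twist":[0,0,0],"grip":-1},{"translation":[-30,0,0],"twist":[0,0,0],"grip":-1},{"translation":[-4,0,0],"twist":[0,0,0],"grip":-1},{"translation":[0,0,0],"twist":[0,0,0],"grip":-1},{"translation":[0,0,2],"twist":[0,0,0],"grip":-1},{"translation":[0,0,2],"twist":[0,0,0],"grip":-1},{"translation":[0,0,2],"twist":[0,0,0],"grip":-1},{"translation":[0,0,2],"twist":[0,0,0],"grip":-1},{"translation":[0,0,0],"twist":[0,0,0],"grip":-1},{"translation":[0,0,0],"twist":[0,0,0],"grip":-1}]'; python3 -c "
from h import *
go(-95,60,36)"
```

```text
t: 7.2
tool_pos: [0.4485, 0.0623, 0.0266]
orientation: [-3.136, 0.121, -0.004]
force: [0.2, -0.9, -0.6]
opening: 0.0008
t 7.2 punch [-91.083  59.955  26.576] F [ 0.24  -0.867 -0.578] d [-3.895 -0.067 -9.432] dfinal axes [-3.917 -0.045 -9.424] twist [-0.003 -0.002 -0.002]
```

```bash
python3 -m pendant '[{"translation":[0,0,2],"twist":[0,0,0],"grip":-1},{"translation":[0,0,2],"twist":[0,0,0],"grip":-1},{"translation":[0,0,2],"twist":[0,0,0],"grip":-1},{"translation":[0,0,1],"twist":[0,0,0],"grip":-1},{"translation":[0,0,1],"twist":[0,0,0],"grip":-1},{"translation":[0,0,1],"twist":[0,0,0],"grip":-1},{"translation":[0,0,1],"twist":[0,0,0],"grip":-1},{"translation":[0,0,0],"twist":[0,0,0],"grip":-1},{"translation":[0,0,0],"twist":[0,0,0],"grip":-1},{"translation":[0,0,0],"twist":[0,0,0],"grip":-1}]'; python3 -c "
from h import *
go(-95,60,36)
snap('scene','scene2')
im=np.load('pics/scene2.npz')['im']; f=lambda i:cv2.resize(i[185:335,235:385,::-1],None,fx=4,fy=4,interpolation=cv2.INTER_CUBIC)
cv2.imwrite('pics/c4.png',f(im))
c=cloud('scene','scene2',(310,230,385,310)); c0=cloud('scene','scene0',(310,230,385,310))
m=(c[:,:,2]>c0[:,:,2]+8)&(c[:,:,2]<90)
v,u=np.nonzero(m)
for a,b in sorted(zip(v,u),key=lambda t:c[t][2])[:45]: print(b+310,a+230,c[a,b].round(),end=' | ')
"
```

```text
t: 8.2
tool_pos: [0.4486, 0.0624, 0.0157]
orientation: [-3.136, 0.12, -0.004]
force: [0.2, 0.3, -0.5]
opening: 0.0003
t 8.2 punch [-90.976  60.016  15.731] F [ 0.239  0.272 -0.485] d [ -3.976  -0.04  -20.278] dfinal axes [ -4.024   0.016 -20.269] twist [-0.003 -0.002 -0.002]
369 299 [-100.  145.   -1.] | 382 299 [-131.  162.    1.] | 379 255 [-196.   43.    2.] | 382 251 [-210.   36.    2.] | 372 302 [-102.  157.    2.] | 353 307 [-49. 145.   2.] | 372 306 [-96. 167.   3.] | 380 298 [-127.  157.    3.] | 352 308 [-45. 147.   3.] | 382 233 [-242.  -15.    3.] | 378 261 [-182.   59.    4.] | 378 303 [-114.  168.    4.] | 382 254 [-204.   45.    4.] | 377 247 [-203.   19.    5.] | 380 295 [-131.  151.    5.] | 346 309 [-27. 145.  11.] | 346 306 [-26. 144.  32.] | 324 257 [-45. -10.  33.] | 320 252 [-43. -29.  33.] | 335 236 [-105.  -55.   34.] | 351 276 [-81.  76.  35.] | 349 272 [-80.  66.  41.] | 347 268 [-81.  53.  42.] | 344 274 [-65.  65.  42.] | 350 273 [-81.  70.  42.] | 310 246 [-25. -54.  42.] | 349 271 [-81.  64.  43.] | 342 272 [-63.  58.  43.] | 351 292 [-55. 120.  43.] | 336 285 [-30.  84.  43.] | 315 265 [-9.  6. 44.] | 348 297 [-40. 129.  44.] | 348 270 [-80.  61.  45.] | 349 269 [-84.  60.  45.] | 353 273 [-87.  76.  46.] | 346 275 [-67.  72.  47.] | 350 272 [-81.  69.  47.] | 349 270 [-81.  63.  48.] | 333 275 [-36.  57.  48.] | 335 278 [-36.  67.  48.] | 348 269 [-80.  60.  50.] | 357 271 [-98.  77.  50.] | 350 271 [-81.  68.  50.] | 351 273 [-80.  75.  52.] | 357 270 [-98.  76.  54.] |
```

View pics/c4.png

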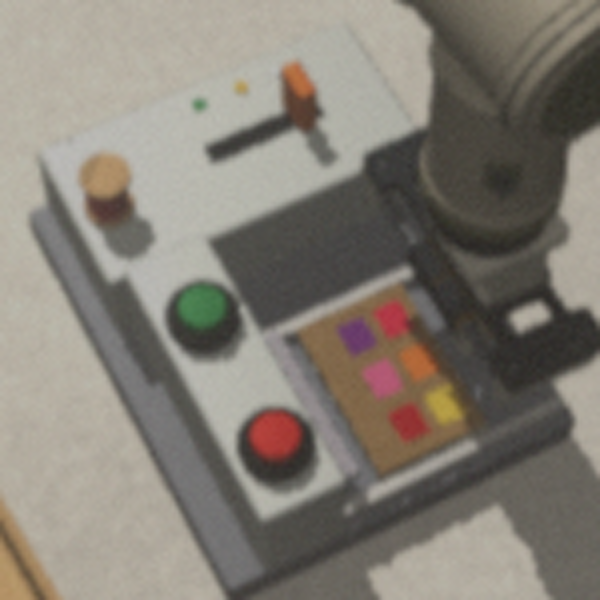

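The stack is still in place, its corners clear at roughly (300,335) to (475,430). The finger tip stands in front of it at about z 38, so the offset is about 22 mm. I'll lower 4 mm more, then push.

```bash
python3 -m pendant '[{"translation":[0,0,1],"twist":[0,0,0],"grip":-1},{"translation":[0,0,1],"twist":[0,0,0],"grip":-1},{"translation":[0,0,1],"twist":[0,0,0],"grip":-1},{"translation":[0,0,1],"twist":[0,0,0],"grip":-1},{"translation":[0,0,0],"twist":[0,0,0],"grip":-1},{"translation":[3,0,0],"twist":[0,0,0],"grip":-1},{"translation":[3,0,0],"twist":[0,0,0],"grip":-1},{"translation":[3,0,0],"twist":[0,0,0],"grip":-1},{"translation":[3,0,0],"twist":[0,0,0],"grip":-1},{"translation":[3,0,0],"twist":[0,0,0],"grip":-1}]'; python3 -c "
from h import *
go(-45,60,12)"
```

```text
t: 9.25
tool_pos: [0.4643, 0.0612, 0.0115]
orientation: [-3.136, 0.12, -0.003]
force: [-2.9, -0.0, 1.5]
opening: 0.0007
t 9.25 punch [-75.198  60.007  11.453] F [-2.918 -0.007  1.507] d [30.198 -0.044 -0.5  ] dfinal axes [30.198  0.007 -0.547] twist [-0.003 -0.002 -0.002]
```

```bash
python3 -m pendant '[{"translation":[3,0,0],"twist":[0,0,0],"grip":-1},{"translation":[3,0,0],"twist":[0,0,0],"grip":-1},{"translation":[3,0,0],"twist":[0,0,0],"grip":-1},{"translation":[3,0,0],"twist":[0,0,0],"grip":-1},{"translation":[3,0,0],"twist":[0,0,0],"grip":-1},{"translation":[3,0,0],"twist":[0,0,0],"grip":-1},{"translation":[3,0,0],"twist":[0,0,0],"grip":-1},{"translation":[3,0,0],"twist":[0,0,0],"grip":-1},{"translation":[0,0,0],"twist":[0,0,0],"grip":-1},{"translation":[0,0,0],"twist":[0,0,0],"grip":-1}]'; python3 -c "
from h import *
go(-45,60,12)"
```

```text
t: 10.25
tool_pos: [0.4906, 0.0592, 0.0114]
orientation: [-3.136, 0.12, -0.001]
force: [-2.2, 0.1, 1.6]
opening: 0.0007
t 10.25 punch [-48.872  59.964  11.35 ] F [-2.241  0.055  1.604] d [ 3.872 -0.044 -0.647] dfinal axes [ 3.872 -0.036 -0.65 ] twist [-0.003 -0.001 -0.002]
```

```bash
python3 -m pendant '[{"translation":[1,0,0],"twist":[0,0,0],"grip":-1},{"translation":[1,0,0],"twist":[0,0,0],"grip":-1},{"translation":[1,0,0],"twist":[0,0,0],"grip":-1},{"translation":[1,0,0],"twist":[0,0,0],"grip":-1},{"translation":[1,0,0],"twist":[0,0,0],"grip":-1},{"translation":[1,0,0],"twist":[0,0,0],"grip":-1},{"translation":[1,0,0],"twist":[0,0,0],"grip":-1},{"translation":[1,0,0],"twist":[0,0,0],"grip":-1},{"translation":[1,0,0],"twist":[0,0,0],"grip":-1},{"translation":[1,0,0],"twist":[0,0,0],"grip":-1}]'; python3 -c "
from h import *
go(-45,60,12)"
```

```text
t: 11.25
tool_pos: [0.495, 0.0589, 0.0105]
orientation: [-3.136, 0.12, 0.019]
force: [-8.0, 0.5, 6.9]
opening: 0.0005
t 11.25 punch [-44.481  60.004  10.502] F [-7.959  0.454  6.9  ] d [-0.537  0.001 -1.491] dfinal axes [-0.519  0.004 -1.498] twist [-0.003  0.012 -0.001]
```

Contact force rose to 8 N and motion stopped at x -44.5, 37 mm after first contact, as expected for home. I'll retreat, lift and move over in front of the lever.

```bash
python3 -m pendant '[{"translation":[-15,0,0],"twist":[0,0.012,0],"grip":-1},{"translation":[-30,0,0],"twist":[0,0,0],"grip":-1},{"translation":[0,0,-40],"twist":[0,0,0],"grip":-1},{"translation":[0,0,-45],"twist":[0,0,0],"grip":-1},{"translation":[0,0,-45],"twist":[0,0,0],"grip":-1},{"translation":[0,0,-20],"twist":[0,0,0],"grip":-1},{"translation":[0,50,0],"twist":[0,0,0],"grip":-1},{"translation":[0,50,0],"twist":[0,0,0],"grip":-1},{"translation":[0,50,0],"twist":[0,0,0],"grip":-1},{"translation":[0,25,0],"twist":[0,0,0],"grip":-1}]'; python3 -c "
from h import *
go(-90,-120,98)
snap('scene','scene3')
im=np.load('pics/scene3.npz')['im']; f=lambda i:cv2.resize(i[185:335,235:385,::-1],None,fx=4,fy=4,interpolation=cv2.INTER_CUBIC)
b=f(im)
for x,y in((-35,0),(-35,120),(45,0),(45,120)):
  u=(proj('scene',w(x,y,44))[0]-[235,185])*4;cv2.circle(b,tuple(int(v) for v in u),2,(255,255,0),-1)
cv2.imwrite('pics/c5.png',b)"
```

```text
t: 12.25
tool_pos: [0.4347, -0.1141, 0.1642]
orientation: [3.14, -0.101, 0.005]
force: [-1.3, 0.5, 0.3]
opening: 0.0006
t 12.25 punch [ -91.572 -117.063  164.196] F [-1.333  0.456  0.308] d [ 1.334  2.931 66.201] dfinal axes [ 1.572  2.937 66.196] twist [ 0.    -0.003  0.011]
```

View pics/c5.png

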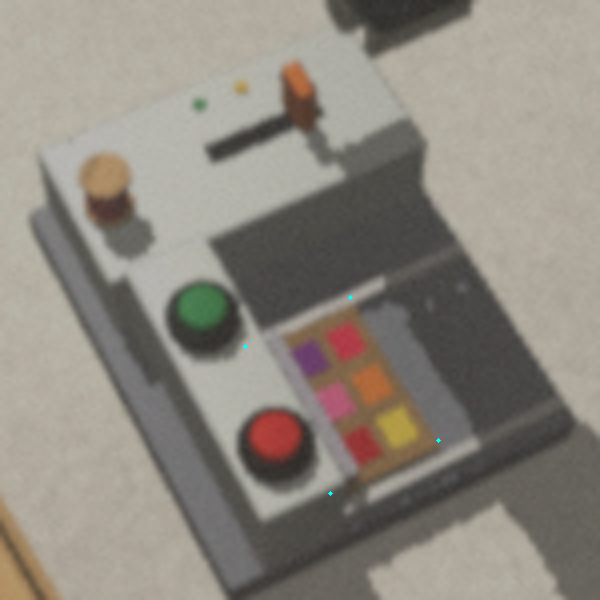

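The crop shows the stack slid under the clamp bar, front corners about (357,308) and (438,447) against predicted home points (350,297) and (438,440). I'll check that in the top camera.

```bash
python3 -c "
from h import *
np.set_printoptions(precision=2,suppress=True)
snap('top','top3')
for t in('top0','top3'):
  im=np.load(f'pics/{t}.npz')['im']; h=cv2.cvtColor(im,cv2.COLOR_RGB2HSV)
  m=np.zeros(h.shape[:2],np.uint8)
  m[195:256,254:306]=((h[...,1]>90)&((h[...,0]<30)|(h[...,0]>135)))[195:256,254:306]*255
  m=cv2.morphologyEx(m,cv2.MORPH_CLOSE,np.ones((7,7)))
  n,l,st,_=cv2.connectedComponentsWithStats(m); i=1+np.argmax(st[1:,4]); print(st[i])
  q=pun(plane('top',np.argwhere(l==i)[:,::-1],.044)); 
  ys=np.arange(10,111,10); f=[q[abs(q[:,1]-y)<3,0].min() for y in ys]
  print(t,'front',np.array(f),'fit',np.polyfit(ys,f,1),'y range',q[:,1].min(),q[:,1].max())
"
```

```text
[ 256  216   48   34 1343]
top0 front [-71.33 -69.78 -70.59 -69.04 -70.13 -70.68 -69.4  -70.49 -68.95 -70.04
 -68.22] fit [  0.02 -70.82] y range -0.1822223000962502 119.89027351289198
[ 257  202   48   34 1342]
top3 front [-34.09 -34.64 -33.36 -34.45 -32.63 -33.72 -34.54 -33.26 -34.36 -32.53
 -33.63] fit [  0.01 -34.19] y range 0.09307944291919037 119.82916222393526
```

The stack's front edge is now at about -35, square to within 0.01 rad, so it's home. Next I lower in front of the lever.

```bash
python3 -m pendant '[{"translation":[0,3,20],"twist":[0,0,0.011],"grip":-1},{"translation":[0,0,25],"twist":[0,0,0],"grip":-1},{"translation":[0,0,10],"twist":[0,0,0],"grip":-1},{"translation":[0,0,0],"twist":[0,0,0],"grip":-1},{"translation":[0,0,0],"twist":[0,0,0],"grip":-1},{"translation":[0,0,0],"twist":[0,0,0],"grip":-1},{"translation":[0,0,0],"twist":[0,0,0],"grip":-1},{"translation":[0,0,0],"twist":[0,0,0],"grip":-1},{"translation":[0,0,0],"twist":[0,0,0],"grip":-1},{"translation":[0,0,0],"twist":[0,0,0],"grip":-1}]'; python3 -c "
from h import *
go(-90,-120,96)"
```

```text
t: 13.35
tool_pos: [0.4393, -0.1157, 0.1128]
orientation: [3.138, -0.123, 0.019]
force: [0.3, 0.1, 0.4]
opening: 0.0006
t 13.35 punch [ -86.871 -118.24   112.752] F [0.286 0.131 0.36 ] d [-3.322  1.752 16.715] dfinal axes [-3.129  1.76  16.752] twist [ 0.001 -0.012 -0.003]
```

```bash
python3 -m pendant '[{"translation":[0,2,8],"twist":[0,-0.012,0],"grip":-1},{"translation":[0,0,5],"twist":[0,0,0],"grip":-1},{"translation":[0,0,0],"twist":[0,0,0],"grip":-1},{"translation":[6,0,0],"twist":[0,0,0],"grip":-1},{"translation":[6,0,0],"twist":[0,0,0],"grip":-1},{"translation":[6,0,0],"twist":[0,0,0],"grip":-1},{"translation":[6,0,0],"twist":[0,0,0],"grip":-1},{"translation":[6,0,0],"twist":[0,0,0],"grip":-1},{"translation":[6,0,0],"twist":[0,0,0],"grip":-1},{"translation":[6,0,0],"twist":[0,0,0],"grip":-1}]'; python3 -c "
from h import *
go(-16,-120,97)"
```

```text
t: 14.35
tool_pos: [0.4829, -0.1214, 0.0981]
orientation: [3.139, -0.124, -0.008]
force: [-5.0, 0.7, 3.9]
opening: 0.0006
t 14.35 punch [ -42.957 -120.646   98.114] F [-4.968  0.719  3.915] d [26.96  -0.749  0.977] dfinal axes [26.957 -0.646  1.114] twist [ 0.001  0.005 -0.004]
```

```bash
python3 -m pendant '[{"translation":[5,0,0],"twist":[0,0,0],"grip":-1},{"translation":[5,0,0],"twist":[0,0,0],"grip":-1},{"translation":[5,0,0],"twist":[0,0,0],"grip":-1},{"translation":[4,0,0],"twist":[0,0,0],"grip":-1},{"translation":[4,0,0],"twist":[0,0,0],"grip":-1},{"translation":[3,0,0],"twist":[0,0,0],"grip":-1},{"translation":[3,0,0],"twist":[0,0,0],"grip":-1},{"translation":[2,0,0],"twist":[0,0,0],"grip":-1},{"translation":[2,0,0],"twist":[0,0,0],"grip":-1},{"translation":[2,0,0],"twist":[0,0,0],"grip":-1}]'; python3 -c "
from h import *
go(-16,-120,97)"
```

```text
t: 15.35
tool_pos: [0.5082, -0.1233, 0.0983]
orientation: [-3.137, 0.123, 0.053]
force: [-15.6, 2.3, 10.9]
opening: 0.0008
t 15.35 punch [ -17.585 -120.654   98.286] F [-15.607   2.255  10.865] d [ 1.625 -0.659  1.232] dfinal axes [ 1.585 -0.654  1.286] twist [-0.     0.034 -0.004]
```

```bash
python3 -m pendant '[{"translation":[3,0,0],"twist":[0,0,0],"grip":-1},{"translation":[3,0,0],"twist":[0,0,0],"grip":-1},{"translation":[0,0,0],"twist":[0,0,0],"grip":-1},{"translation":[-15,0,0],"twist":[0,0.03,0],"grip":-1},{"translation":[-20,0,0],"twist":[0,0,0],"grip":-1},{"translation":[-20,0,-20],"twist":[0,0,0],"grip":-1},{"translation":[0,0,-45],"twist":[0,0,0],"grip":-1},{"translation":[0,0,-20],"twist":[0,0,0],"grip":-1},{"translation":[0,0,0],"twist":[0,0,0],"grip":-1},{"translation":[0,0,0],"twist":[0,0,0],"grip":-1}]'; python3 -c "
from h import *
np.set_printoptions(precision=2,suppress=True)
go(75,0,150)
snap('scene','scene4'); snap('top','top4')
for n,b,z in(('scene',(270,195,325,235),.145),('top',(325,200,365,258),.145)):
  im=np.load(f'pics/{n}4.npz')['im']; h=cv2.cvtColor(im,cv2.COLOR_RGB2HSV); m=cv2.inRange(h,np.array([6,150,100]),np.array([16,255,255])); w_=np.zeros_like(m); w_[b[1]:b[3],b[0]:b[2]]=m[b[1]:b[3],b[0]:b[2]]
  k,l,st,ce=cv2.connectedComponentsWithStats(w_)
  if k>1: i=1+np.argmax(st[1:,4]); print(n,ce[i],st[i],pun(plane(n,[ce[i]],z)))
im=np.load('pics/scene4.npz')['im']; cv2.imwrite('pics/c6.png',cv2.resize(im[185:335,235:385,::-1],None,fx=4,fy=4,interpolation=cv2.INTER_CUBIC))
"
```

```text
t: 16.35
tool_pos: [0.4524, -0.1184, 0.1847]
orientation: [-3.136, 0.124, 0.031]
force: [-0.2, -0.6, -0.4]
opening: 0.0005
t 16.35 punch [ -73.657 -120.028  184.654] F [-0.205 -0.641 -0.36 ] d [ 148.833 -120.57    31.91 ] dfinal axes [ 148.657 -120.028   34.654] twist [-0.002  0.02  -0.004]
scene [290.227 213.091] [288 210   6   7  22] [[   1.992 -114.479  145.   ]]
```

View pics/c6.png

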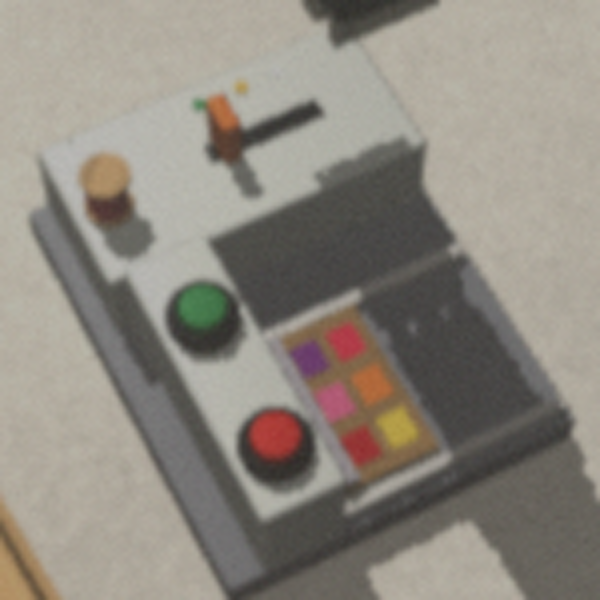

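The lever now stands at the back of its slot at (225,130) in the crop, with estimated travel of about 58–60 mm. It took 15 N at the stop, and the stack is unmoved. Next is the green button.

```bash
python3 -m pendant '[{"translation":[40,-30,0],"twist":[0,0.02,0],"grip":-1},{"translation":[40,-30,0],"twist":[0,0,0],"grip":-1},{"translation":[35,-30,0],"twist":[0,0,0],"grip":-1},{"translation":[20,-20,0],"twist":[0,0,0],"grip":-1},{"translation":[0,0,0],"twist":[0,0,0],"grip":-1},{"translation":[0,0,0],"twist":[0,0,0],"grip":-1},{"translation":[0,0,0],"twist":[0,0,0],"grip":-1},{"translation":[0,0,0],"twist":[0,0,0],"grip":-1},{"translation":[0,0,0],"twist":[0,0,0],"grip":-1},{"translation":[0,0,0],"twist":[0,0,0],"grip":-1}]'; python3 -c "
from h import *
go(75,0,128)"
```

```text
t: 17.45
tool_pos: [0.5928, -0.0181, 0.1685]
orientation: [-3.136, 0.133, 0.029]
force: [-0.3, -0.2, 0.3]
opening: 0.0003
t 17.45 punch [ 58.863  -9.406 168.498] F [-0.276 -0.247  0.324] d [16.804 -9.482 40.208] dfinal axes [16.137 -9.406 40.498] twist [-0.002  0.019 -0.01 ]
```

```bash
python3 -m pendant '[{"translation":[16,-9,0],"twist":[0,0.019,-0.01],"grip":-1},{"translation":[0,0,15],"twist":[0,0,0],"grip":-1},{"translation":[0,0,10],"twist":[0,0,0],"grip":-1},{"translation":[0,0,0],"twist":[0,0,0],"grip":-1},{"translation":[0,0,0],"twist":[0,0,0],"grip":-1},{"translation":[0,0,0],"twist":[0,0,0],"grip":-1},{"translation":[0,0,0],"twist":[0,0,0],"grip":-1},{"translation":[0,0,0],"twist":[0,0,0],"grip":-1},{"translation":[0,0,0],"twist":[0,0,0],"grip":-1},{"translation":[0,0,0],"twist":[0,0,0],"grip":-1}]'; python3 -c "
from h import *
go(75,0,128)"
```

```text
t: 18.45
tool_pos: [0.6107, -0.0107, 0.1417]
orientation: [-3.138, 0.118, -0.005]
force: [-0.3, -0.5, 0.3]
opening: 0.0009
t 18.45 punch [ 76.129  -0.701 141.727] F [-0.258 -0.46   0.264] d [-1.169 -0.674 13.725] dfinal axes [-1.129 -0.701 13.727] twist [-0.002 -0.003 -0.   ]
```

```bash
python3 -m pendant '[{"translation":[-1,0,4],"twist":[0,0,0],"grip":-1},{"translation":[0,0,4],"twist":[0,0,0],"grip":-1},{"translation":[0,0,4],"twist":[0,0,0],"grip":-1},{"translation":[0,0,4],"twist":[0,0,0],"grip":-1},{"translation":[0,0,2],"twist":[0,0,0],"grip":-1},{"translation":[0,0,2],"twist":[0,0,0],"grip":-1},{"translation":[0,0,2],"twist":[0,0,0],"grip":-1},{"translation":[0,0,1],"twist":[0,0,0],"grip":-1},{"translation":[0,0,1],"twist":[0,0,0],"grip":-1},{"translation":[0,0,0],"twist":[0,0,0],"grip":-1}]'; python3 -c "
from h import *
go(75,0,116)"
```

```text
t: 19.45
tool_pos: [0.6095, -0.0106, 0.1153]
orientation: [-3.138, 0.118, -0.004]
force: [-0.2, -0.1, -0.2]
opening: 0.0006
t 19.45 punch [ 74.967  -0.689 115.317] F [-0.155 -0.089 -0.227] d [ 0.035 -0.69  -0.682] dfinal axes [ 0.033 -0.689 -0.683] twist [-0.002 -0.003 -0.   ]
```

```bash
python3 -m pendant '[{"translation":[0,0,1],"twist":[0,0,0],"grip":-1},{"translation":[0,0,1],"twist":[0,0,0],"grip":-1},{"translation":[0,0,1],"twist":[0,0,0],"grip":-1},{"translation":[0,0,1],"twist":[0,0,0],"grip":-1},{"translation":[0,0,1],"twist":[0,0,0],"grip":-1},{"translation":[0,0,1],"twist":[0,0,0],"grip":-1},{"translation":[0,0,1],"twist":[0,0,0],"grip":-1},{"translation":[0,0,1],"twist":[0,0,0],"grip":-1},{"translation":[0,0,0],"twist":[0,0,0],"grip":-1},{"translation":[0,0,0],"twist":[0,0,0],"grip":-1}]'; python3 -c "
from h import *
go(75,0,116)"
```

```text
t: 20.45
tool_pos: [0.61, -0.0106, 0.1085]
orientation: [-3.138, 0.118, -0.006]
force: [-1.4, 0.5, 3.5]
opening: 0.0007
t 20.45 punch [ 75.414  -0.709 108.504] F [-1.352  0.463  3.537] d [-0.385 -0.722 -7.497] dfinal axes [-0.414 -0.709 -7.496] twist [-0.002 -0.004 -0.   ]
```

Contact is made at 3.5 N. I keep pressing to the bottom.

```bash
python3 -m pendant '[{"translation":[0,0,2],"twist":[0,0,0],"grip":-1},{"translation":[0,0,2],"twist":[0,0,0],"grip":-1},{"translation":[0,0,2],"twist":[0,0,0],"grip":-1},{"translation":[0,0,2],"twist":[0,0,0],"grip":-1},{"translation":[0,0,2],"twist":[0,0,0],"grip":-1},{"translation":[0,0,2],"twist":[0,0,0],"grip":-1},{"translation":[0,0,2],"twist":[0,0,0],"grip":-1},{"translation":[0,0,2],"twist":[0,0,0],"grip":-1},{"translation":[0,0,0],"twist":[0,0,0],"grip":-1},{"translation":[0,0,0],"twist":[0,0,0],"grip":-1}]'; python3 -c "
from h import *
go(75,0,116)"
```

```text
t: 21.45
tool_pos: [0.6102, -0.0107, 0.1072]
orientation: [-3.139, 0.117, -0.012]
force: [-1.7, -0.2, 4.1]
opening: 0.0006
t 21.45 punch [ 75.693  -0.72  107.249] F [-1.656 -0.196  4.055] d [-0.626 -0.728 -8.755] dfinal axes [-0.693 -0.72  -8.751] twist [-0.001 -0.008  0.001]
```

```bash
python3 -m pendant '[{"translation":[0,0,2],"twist":[0,0,0],"grip":-1},{"translation":[0,0,2],"twist":[0,0,0],"grip":-1},{"translation":[0,0,3],"twist":[0,0,0],"grip":-1},{"translation":[0,0,3],"twist":[0,0,0],"grip":-1},{"translation":[0,0,3],"twist":[0,0,0],"grip":-1},{"translation":[0,0,3],"twist":[0,0,0],"grip":-1},{"translation":[0,0,3],"twist":[0,0,0],"grip":-1},{"translation":[0,0,3],"twist":[0,0,0],"grip":-1},{"translation":[0,0,3],"twist":[0,0,0],"grip":-1},{"translation":[0,0,3],"twist":[0,0,0],"grip":-1}]'; python3 -c "
from h import *
go(75,0,116); snap('scene','scene5')
im=np.load('pics/scene5.npz')['im']; cv2.imwrite('pics/c7.png',cv2.resize(im[205:335,235:385,::-1],None,fx=5,fy=5,interpolation=cv2.INTER_CUBIC))"
```

```text
t: 22.45
tool_pos: [0.6107, -0.0108, 0.1059]
orientation: [3.138, -0.115, 0.02]
force: [-16.1, 1.7, 26.1]
opening: 0.0004
t 22.45 punch [ 76.183  -0.796 105.918] F [-16.082   1.68   26.148] d [ -1.051  -0.789 -10.097] dfinal axes [ -1.183  -0.796 -10.082] twist [ 0.001 -0.013  0.002]
```

View pics/c7.png

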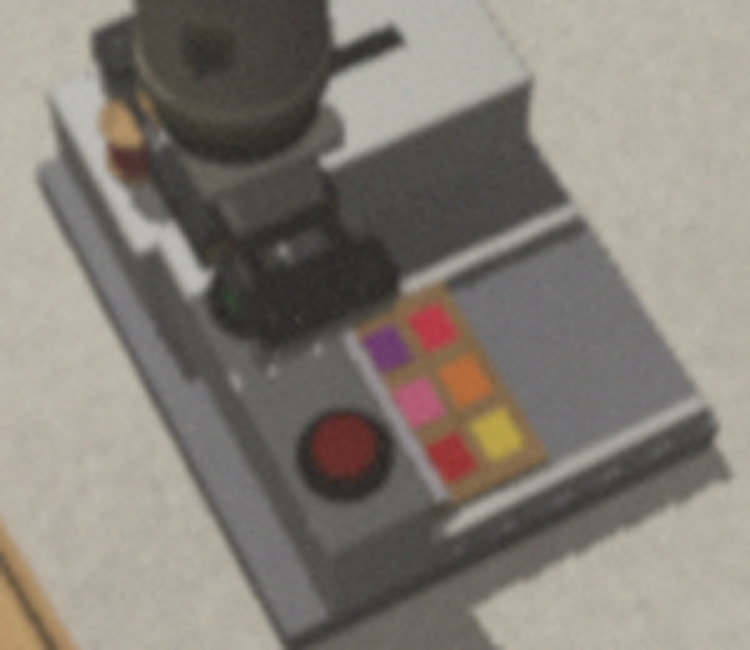

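The scene crop shows the finger on the green place, with the stack and the red button untouched. The load is 26 N at z 106, and travel since contact near 112 is about 6 mm, so the button is bottomed. I release it and lift clear.

```bash
python3 -m pendant '[{"translation":[0,0,-5],"twist":[0,0,0],"grip":-1},{"translation":[0,0,-15],"twist":[0,0,0],"grip":-1},{"translation":[0,0,-30],"twist":[0,0,0],"grip":-1},{"translation":[0,0,-40],"twist":[0,0,0],"grip":-1},{"translation":[0,0,-40],"twist":[0,0,0],"grip":-1},{"translation":[-40,0,-10],"twist":[0,0,0],"grip":-1},{"translation":[-50,0,0],"twist":[0,0,0],"grip":-1},{"translation":[-50,0,0],"twist":[0,0,0],"grip":-1},{"translation":[-50,0,0],"twist":[0,0,0],"grip":-1},{"translation":[-30,0,0],"twist":[0,0,0],"grip":-1}]'; python3 -m pendant '[{"translation":[0,0,0],"twist":[0,0,0],"grip":-1},{"translation":[0,0,0],"twist":[0,0,0],"grip":-1},{"translation":[0,0,0],"twist":[0,0,0],"grip":-1},{"translation":[0,0,0],"twist":[0,0,0],"grip":-1},{"translation":[0,0,0],"twist":[0,0,0],"grip":-1},{"translation":[0,0,0],"twist":[0,0,0],"grip":-1},{"translation":[0,0,0],"twist":[0,0,0],"grip":-1},{"translation":[0,0,0],"twist":[0,0,0],"grip":-1},{"translation":[0,0,0],"twist":[0,0,0],"grip":-1},{"translation":[0,0,0],"twist":[0,0,0],"grip":-1}]'; python3 -c "
from h import *
go(75,0,116); snap('top','top6'); snap('scene','scene6')
a=np.load('pics/top6.npz')['im'][165:285,240:385,::-1];b=np.load('pics/scene6.npz')['im'][200:335,235:385,::-1]
cv2.imwrite('pics/c8.png',np.hstack([cv2.resize(a,(400,360)),cv2.resize(b,(400,360))]))"
```

```text
t: 23.5
tool_pos: [0.3878, 0.0055, 0.2478]
orientation: [3.138, -0.116, 0.023]
force: [-0.1, 0.1, -0.0]
opening: 0.0
t: 24.5
tool_pos: [0.389, 0.0053, 0.2482]
orientation: [3.138, -0.116, 0.025]
force: [-0.1, 0.2, -0.1]
opening: 0.0004
t 24.5 punch [-146.092   -1.331  248.156] F [-0.102  0.238 -0.06 ] d [218.952  -1.133 135.674] dfinal axes [221.092  -1.331 132.156] twist [ 0.001 -0.016  0.001]
```

View pics/c8.png

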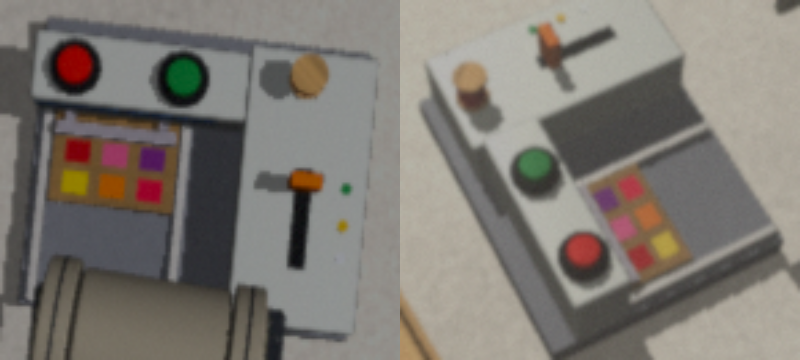

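Both views show the stack home, the lever at the back of its slot (305,181), both buttons up and the spool in place. One last measurement and a depth check on the button height before I hand in.

```bash
python3 -c "
from h import *
im=np.load('pics/top6.npz')['im']; h=cv2.cvtColor(im,cv2.COLOR_RGB2HSV); m=cv2.inRange(h,np.array([6,150,100]),np.array([16,255,255])); 
w_=np.zeros_like(m); w_[200:258,335:365]=m[200:258,335:365]; v,u=np.nonzero(w_); print('lever',pun(plane('top',[(u.mean(),v.mean())],.145)),len(u))
m=np.zeros(h.shape[:2],np.uint8); m[195:250,254:306]=((h[...,1]>90)&((h[...,0]<30)|(h[...,0]>135)))[195:250,254:306]*255
m=cv2.morphologyEx(m,cv2.MORPH_CLOSE,np.ones((7,7))); n,l,st,_=cv2.connectedComponentsWithStats(m); i=1+np.argmax(st[1:,4])
q=pun(plane('top',np.argwhere(l==i)[:,::-1],.044)); ys=np.arange(10,111,10); f=[q[abs(q[:,1]-y)<3,0].min() for y in ys]; print('front',np.polyfit(ys,f,1),np.mean(f))
for t in('top0','top6'):
  c=cloud('top',t,(243,170,380,280)).reshape(-1,3)
  for y in(0,100): print(t,y,np.median(c[np.hypot(c[:,0]-75,c[:,1]-y)<10,2]))
"
```

```text
lever [[-1.17826033e-01 -1.19953552e+02  1.45000000e+02]] 54
front [ 9.57794889e-03 -3.41055460e+01] -33.5308690766426
top0 0 138.3339505352332
top0 100 138.56230280197158
top6 0 138.41447365513346
top6 100 138.0156175430687
```

```bash
python3 -c "
from plant import robot
print(robot.close_job())"
```

```text
the job is handed in; nothing more can be done
None
```

I carried out all three steps in order and handed the job in at about 24.6 s. The hand-in gives no verdict, so what follows is from my own checks.

- **Stack:** I slid it about 37 mm to the fence with the shut fingertips, until the push force rose to 8 N. Its front edge last measured about -34 to -35 mm in the punch frame (home is -35), and it was square to about 0.01 rad.
- **Lever:** I pushed it to its hard stop at about 15 N. Its top last measured at x -0.1 mm, where locked is 0.
- **Green button:** I pressed it to a hard bottom at about 26 N after roughly 6 mm of travel, then released it. The fingers hid the button during the press, so I judged full travel from force and height, not from an image.
- **End state:** both buttons are back at their starting height within the depth noise (0.1 and 0.5 mm). The spool is in place in the last pictures and the arm is clear, with no force on the wrist. I did not measure the desk bystanders again at the end, but the tool stayed well above or away from them.

**What went wrong or disagreed:**
- **First stack push:** it missed. The reported tool height was 20–25 mm lower than the real fingertips, so they passed over the stack without touching it. I found this in the depth images and corrected for it from then on.
- **Camera disagreement:** the scene camera differed from the top camera by about 4 mm, so I worked from the top camera.

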